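# Fit a ticket holder behind the lip of the stock shelf and hold it home

## Robot

A 6-joint arm with a two-finger parallel gripper is mounted at the origin on a cart in front of the work surface, level with it; the furniture and walls round the work are solid. World frame = base frame: x ahead of the robot, y to its left, z up, the work surface at z = 0. Lengths are in mm, angles in degrees, forces in N, time in s.
With the tool pointing down it reaches from about 350 to 850 mm from the base axis. Payload 8.1 kg.
Tool frame: the origin (TCP) lies at the very end of the fingers, on their centre line; the grasp point (between the pads) lies 19 mm behind it; z points along the fingers, y is the line along which they close (so a half turn about z gives the same grasp; the last joint's range is limited). The gripper opens to 85 mm and grips with 20 to 120 N. Pads are 22 mm wide; open, the fingers measure 114 mm over their backs; the gripper's body (76 mm by 85 mm) begins 54 mm behind the grasp point. The pads swing forward as they close: fully open they stand 13 mm farther back than shut.
Start: joints at [-81.555, 7.471, 85.268, -0, 87.261, -4.893], TCP at [138.442, -583.814, 207.392] pointing down, gripper open.
Joint ranges: [-169.43, 169.43], [-51.17, 129.36], [1.28, 143.12], [-76.62, 256.62], [0, 156.53], [-152.29, 152.29]. Speed limits (degrees/s): [136.94, 136.94, 159.86, 180, 180, 180].

## Interface

Orientations are given as [roll, pitch, yaw] about the fixed x, y, z axes, in that order (R = Rz(yaw) Ry(pitch) Rx(roll)).
In Python, from bench import status, viewer, job gives the robot as it stands.
- The arm moves only by the tool arm_command, never from a script. Its argument "targets" is a list that holds one entry, the list of rows, each a list of 7 numbers: the shift along the world's x, y, z in m, then the turn, a rotation vector about the world's x, y, z in rad, then the opening, from -1 (shut) to 1 (fully open). In form: [[[dx, dy, dz, rx, ry, rz, gripper], ...]]. A call has 1 to 10 rows; each row shifts and turns the commanded pose from where the row before left it; what a row does not reach is not made up. A row lasts 1/8 s, in which the tool goes at most 62.5 mm and 10.7 degrees, less where a joint would pass 70% of its speed; a pose out of reach is approached as far as the arm can. A call with a gripper value outside its range is refused whole. The fingers move at their own pace and stop on an object; "force" is the grip in N (left out, the last holds). Time passes only in rows, so rows that do not move let the fingers close. It gives the time, the measured TCP pose, the force, the opening and the grip force at its end, in the units of the state.
- status.sense(): the state, without advancing time (a new reading comes with each control period).
- viewer.snapshot(name): name is "scene" or "top" or "wrist"; returns the picture (400x640x3 uint8, red, green, blue); there is no depth.
- viewer.camera_model(name): a dict with "vertical_fov" (degrees; the focal length in pixels is half the picture's height over the tangent of half this angle, whatever the lens; pixels are square), "cx", "cy" (the principal point, pixels), "xyz" and "attitude" of the camera in the world. Camera axes: x right, y down, z forward; pixel columns grow to the right and rows downward; lengths in mm; the calibration is good to about 2 mm. A picture is of the moment at which its call begins: read the wrist's pose just before it. camera_model takes no time and is no camera call; for the wrist camera it gives the pose at the moment of the call.
- job.hand_in(): hands the job in; it is judged then, once.
The state is a dict: "time": time; "joint_pos": joint angles; "qd": joint speeds; "joint_efforts": joint torques, N m; "tool_pos": TCP position; "tcp_rot": TCP orientation; "ft_force": force on the tool from outside, world axes, zero at the start; "wrist_torque": the same for the moment, N m; "finger_gap": finger opening in mm; "grip_force": force on a finger pad.
Only numpy, scipy, OpenCV 4.12 (cv2) and the standard library are available. Lean on these libraries where they do the work, as an engineer would, in place of code of your own. Each camera call takes 0.05 s, during which the arm holds its last target. There are 200 camera calls.

## Task

Fit the short ticket holder from the wooden block into the empty right-hand bay of the stock shelf's front rail: first press that bay's sprung wing knob down, turn it counter-clockwise (seen from above) as far as it goes and let it spring back up, so that its keeper finger no longer lies over the slot. Then lower the holder behind the lip, card side to the front, press it fully home against the sprung strip in the slot, and finish while still gripping it and holding it pressed home, so that I can turn the keeper back over it. Leave the long holder standing in the block and do not disturb the goods on the shelf.

Things in the scene. Friction and masses are not known exactly. Their poses are not given: they have to be found in the camera images.
- stock_shelf: grey sheet-steel shelf, 145 (x) x 290 (y) mm, fixed; origin: centre of underside; x to its back, y left. Deck top at z 55 mm. Front ticket rail: slot 8 mm wide, centre x = -63 mm, between a lip (straight to 44, flared to 53 mm) and the deck's rolled edge. Two bays 96 mm long with sloped end stops: left one taken (fixed, locked), right one empty. Goods stand at x > -25 mm, below z 126 mm
- bay_home (a point): middle of the empty bay's slot (x -63, y -58, z 22 mm of stock_shelf, same axes): the short holder's origin lies here when fully home. Lip's flared top is 31 mm, deck top 33 mm above this point
- knob_wing (a point): centre of the top of the right bay's keeper knob, on its turning axis (x -35, y -98 mm of stock_shelf), 93 mm above the bench when up. Black wing, 36 mm long along this point's x, 12 mm thick along its y, 22 mm tall, then 7 mm of shaft (up to 15 mm wide), then a 20 mm collar, top 9 mm above the deck. The point turns with the knob
- keeper_knob (a joint): how far the knob is pressed, m: 0 up, 0.006 fully down; spring 3.6 N rising to 9 N. While up, a lug under the deck locks it against turning; it turns freely when pressed 0.0045 or more before it is twisted
- keeper (a joint): turn of the knob and the steel keeper finger under it (36 mm long, 4.5 to 8.5 mm above the deck), rad: 0 locked, as it starts (finger points forward across the slot's right end), 1.25 fully open (stop), growing counter-clockwise from above. Within 0.08 of the stop the released knob springs up and locks
- lift_strip (a joint): sprung strip in the empty bay's slot that pushes a holder up, m: 0 at rest (its top 7 mm above bay_home), 0.007 fully down (holder home, hard stop); 2.7 N rising to 9 N
- ticket_holder: short ticket holder, aluminium, 60 g; origin: middle of its lower edge; z up, x to its back (brown card on the -x side), y along it. Lower plate 92 mm long, 5 mm thick, 36 mm high; above it the card frame, 62 mm long, 9 mm thick, z 36 to 80 mm: grip it there. Stands in one of the block's two slots
- holder_card (a point): middle of the brown card on the front of the short holder: at x = -3, y = 0, z = 59 mm of ticket_holder
- long_holder: the same, but the lower plate is 122 mm and the frame 92 mm long: it does not fit the bay. Stands in the other slot of the block, about 55 mm from that of ticket_holder
- ticket_block: wooden block, 105 x 150 x 30 mm, fixed; origin: centre of its underside, y along its slots. Two slots, 7 mm wide and 22 mm deep (floor 8 mm above the bench), at x = -27.5 and +27.5 mm
- white_spool: thread spool, 44 mm wide, 70 mm high, on the shelf's deck behind the left bay; origin: centre of its underside
- yellow_spool: thread spool, 40 mm wide, 55 mm high, on the deck; origin: centre of its underside
- polish_tin: round tin, 70 mm wide, 22 mm high, on the deck; origin: centre of its underside
- heel_lift: flat leather heel piece, 62 x 70 x 6 mm, on the deck behind the right bay; origin: centre of its underside
Mind the look-alikes: they are no part of the job. What is shaped like the ticket_holder but black is not meant.

How it is judged:
By the outcome, as a careful person would: the job done as asked, in the order asked, and still so for the second after the job is handed in, while the arm keeps its last pose, push and grip.
It also fails if it takes over 54 s, if anything falls off the work surface, if the arm or the gripper's body presses on something with over 40 N, if the wrist force passes 120 N, or if a joint passes its speed limit or range.

## Working session

There is one attempt and no reset: what is moved stays moved. The work goes in short steps, Python scripts to look and compute and a tool call to move; the robot and the scene stay as the last step left them, time stands still between calls to the robot, and variables do not carry over. Pictures are saved under pics/ and viewed, at most 10 in all, crops included, and the job is handed in when it is done.

Besides the shell and the picture viewer there is one more tool, called in YAML: its name, and indented under it one key for each argument. arm_command: Moves the arm, as the interface text tells. Its arguments: {"type":"object","properties":{"targets":{"type":"array"},"force":{"type":"number"}},"required":["targets"]}

```bash
mkdir -p pics; ls; python3 - <<'E'
from bench import status, viewer
import cv2,numpy as np
for n in("scene","top"):
    im=viewer.snapshot(n); cv2.imwrite(f"pics/{n}0.png",im[:,:,::-1]); print(n,viewer.camera_model(n))
print(viewer.camera_model("wrist"));s=status.sense();print(s)
a=cv2.imread("pics/scene0.png");b=cv2.imread("pics/top0.png")
E
```

```text
pics
scene {'vertical_fov': 51.177343510478856, 'cx': 317.38732650373873, 'cy': 199.61518194151475, 'xyz': array([ 75.50206085, 414.9237876 , 834.91114273]), 'attitude': array([-137.29280699,    0.27750892, -132.91510711])}
top {'vertical_fov': 48.35112377183861, 'cx': 321.97808803202975, 'cy': 195.37915934220678, 'xyz': array([ 368.08817492,  -20.09187687, 1254.93774484]), 'attitude': array([-170.08734934,   -0.44213261,  -91.178928  ])}
{'vertical_fov': 62.21216542198673, 'cx': 318.9731780967373, 'cy': 202.04598741778474, 'xyz': array([ 206.92438399, -567.51566274,  372.4779726 ]), 'attitude': array([ 1.63516270e+02,  1.08865503e-01, -7.67414792e+01])}
{'time': 0.1, 'joint_pos': array([-8.15554955e+01,  7.51097872e+00,  8.53232334e+01, -9.60584808e-04,
        8.72617563e+01, -4.89222729e+00]), 'qd': array([-0.08884719, -0.12164519, -0.08036854, -0.0378022 , -0.07042508,
       -0.05404171]), 'joint_efforts': array([ 4.78057973e-04, -5.70951498e+01, -5.01943374e+01, -1.93028109e-04,
        8.09724588e-03, -7.02170183e-06]), 'tool_pos': array([ 138.34892619, -583.28033273,  206.44544934]), 'tcp_rot': array([-1.79904299e+02, -7.22843652e-03,  1.33367724e+01]), 'ft_force': array([ 0.61928321, -1.19705921,  0.86175528]), 'wrist_torque': array([0.04764377, 0.0069211 , 0.01221052]), 'grip_force': 0.0, 'finger_gap': 85.2242731395258}
```

View pics/scene0.png

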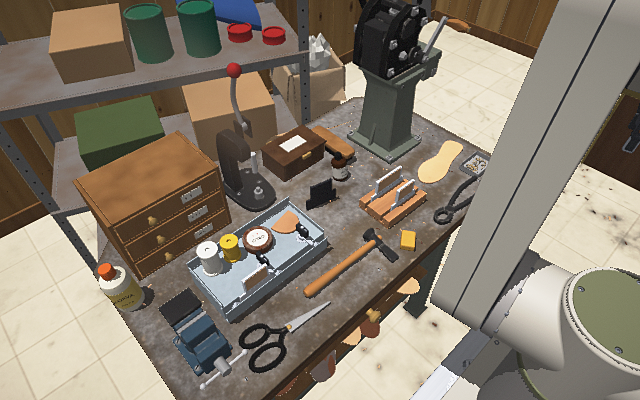

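View pics/top0.png

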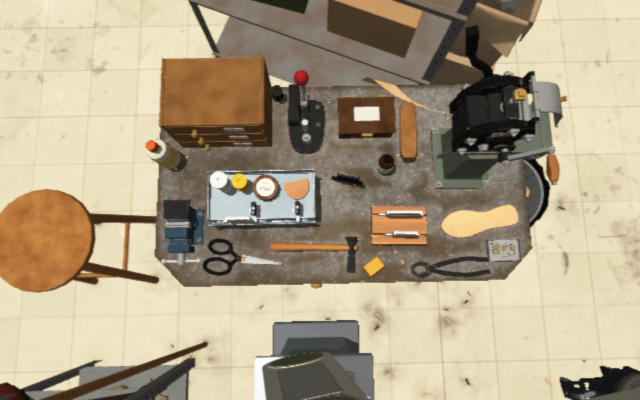

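The scene view shows the shelf (about 258,255), the block with two silver holders (388,185 and 403,195), and a black look-alike at (322,193). In the top view the shelf is at (262,197), the block at (399,225) and its holders at (405,214) and (396,234). Next I'll enlarge them.

```bash
python3 - <<'E'
import cv2,numpy as np
a=cv2.imread("pics/scene0.png");b=cv2.imread("pics/top0.png")
R=lambda im,x,y,w,h,k:cv2.resize(im[y:y+h,x:x+w],None,fx=k,fy=k,interpolation=cv2.INTER_CUBIC)
t=np.hstack([R(b,200,165,125,65,4)[:, :500],R(b,365,200,70,65,4)])   # 500+280, 260
u=np.hstack([R(a,350,155,85,75,4),R(a,180,195,155,75,4)[:, :460]]) # 340+460
c=np.zeros((600,800,3),np.uint8); c[:260,:780]=t; c[270:570,:800]=u
cv2.imwrite("pics/crop1.png",c)
E
```

```text
(no output)
```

View pics/crop1.png

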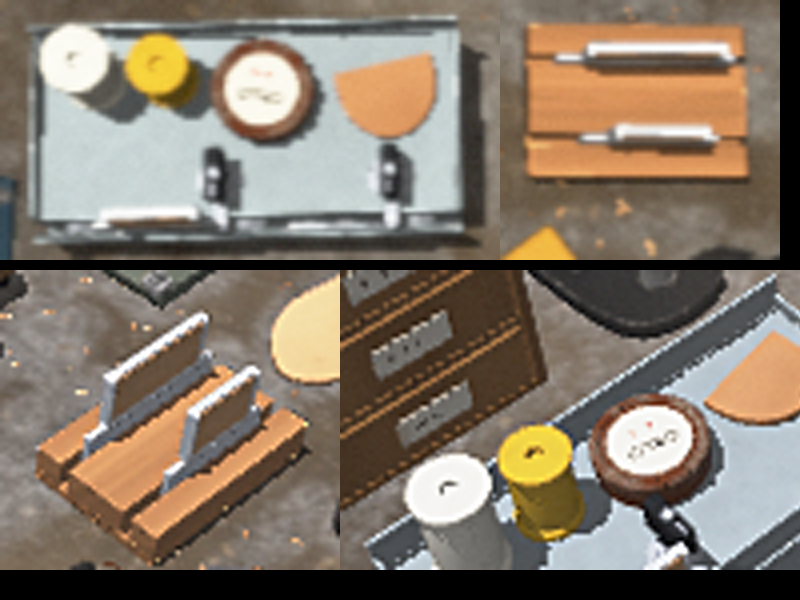

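```bash
cat >h.py <<'E'
import numpy as np
from scipy.spatial.transform import Rotation as R
def cam(c,n):
    f=200/np.tan(np.radians(c['vertical_fov']/2)); return f,R.from_euler('xyz',c['attitude'],degrees=True).as_matrix(),np.array(c['xyz'])
def ray(c,u,v,z):
    f,M,p=cam(c,0); d=M@np.array([(u-c['cx'])/f,(v-c['cy'])/f,1]); return p+d*(z-p[2])/d[2]
def proj(c,X):
    f,M,p=cam(c,0); q=(np.atleast_2d(X)-p)@M; return np.c_[c['cx']+f*q[:,0]/q[:,2],c['cy']+f*q[:,1]/q[:,2]]
E
python3 - <<'E'
from h import *; from bench import viewer
c=viewer.camera_model("top")
P=lambda x,y,z,ox=200,oy=165:print((x,y,z),ray(c,ox+x/4,oy+y/4,z).round(0))
P(213,153,93);P(388,153,93)
P(32,22,62);P(460,18,62);P(463,235,50);P(35,240,50)
B=lambda x,y,z:P(x-500,y,z,365,200)
B(528,25,30);B(745,28,30);B(748,178,30);B(527,177,30)
B(613,125,88);B(715,125,88);B(590,45,88);B(733,45,88);B(582,138,44)
E
```

```text
(213, 153, 93) [553. 148.  93.]
(388, 153, 93) [551.  33.  93.]
(32, 22, 62) [652. 277.  62.]
(460, 18, 62) [649. -16.  62.]
(463, 235, 50) [501. -15.  50.]
(35, 240, 50) [503. 275.  50.]
(28, 25, 30) [ 549. -172.   30.]
(245, 28, 30) [ 544. -323.   30.]
(248, 178, 30) [ 440. -319.   30.]
(27, 177, 30) [ 443. -168.   30.]
(113, 125, 88) [ 473. -218.   88.]
(215, 125, 88) [ 471. -285.   88.]
(90, 45, 88) [ 526. -206.   88.]
(233, 45, 88) [ 524. -300.   88.]
(82, 138, 44) [ 468. -204.   44.]
```

Candidates for the short holder are: front silver, top px (396,234), frame about 67 mm; rear silver, (405,214), frame about 94 mm (the long one); and the black one at (348,181). The front silver one fits, and the crop confirms it: it is silver, shorter, and its card faces -x. I'll now move the wrist camera over it.

arm_command:
  targets:
    - [[0.036,0.041,0.008,0,0,-0.03,1],[0.036,0.041,0.008,0,0,-0.03,1],[0.036,0.041,0.008,0,0,-0.03,1],[0.036,0.041,0.008,0,0,-0.03,1],[0.036,0.041,0.008,0,0,-0.03,1],[0.036,0.041,0.008,0,0,-0.03,0],[0.036,0.041,0.008,0,0,-0.03,0],[0.036,0.041,0.008,0,0,-0.022,0],[0,0,0,0,0,0,0],[0,0,0,0,0,0,0]]

```text
time: 1.35
tool_pos: [426.1, -255.8, 270.9]
tcp_rot: [-180.0, 0.1, 0.1]
ft_force: [-0.1, -0.6, -1.4]
finger_gap: 42.7
grip_force: 0.0
```

```bash
python3 - <<'E'
from bench import status, viewer
import cv2,pickle
c=viewer.camera_model("wrist");im=viewer.snapshot("wrist")
pickle.dump(c,open("w1.pkl","wb"));cv2.imwrite("pics/w1.png",im[:,:,::-1]);print(c);s=status.sense();print(s['tool_pos'],s['tcp_rot'],s['joint_pos'],s['ft_force'])
E
```

```text
{'vertical_fov': 62.21216542198673, 'cx': 318.9731780967373, 'cy': 202.04598741778474, 'xyz': array([ 496.73470041, -256.3313886 ,  436.85290743]), 'attitude': array([ 1.63448158e+02,  1.61045726e-02, -8.99703293e+01])}
[ 425.75021145 -256.32542912  270.8284554 ] [-1.79989417e+02  5.93862317e-02  3.03091776e-02] [-3.69423654e+01 -9.61779612e+00  9.55804179e+01 -2.73312363e-02
  9.40911880e+01  5.30253938e+01] [-0.696522   -0.25260654 -0.12744654]
```

View pics/w1.png

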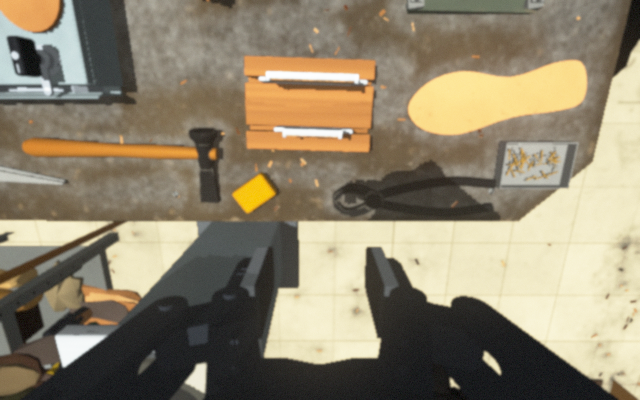

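The wrist view shows the block at (310,105), with the short holder's frame top running from (283,131) to (352,133), the long one behind it, and part of the shelf at the left. Next I'll look at the knob area.

arm_command:
  targets:
    - [[0.01,0.053,-0.01,0,0,0,0],[0.01,0.053,-0.01,0,0,0,0],[0.01,0.053,-0.01,0,0,0,0],[0.01,0.053,-0.01,0,0,0,0],[0.01,0.053,-0.01,0,0,0,0],[0.01,0.053,-0.02,0,0,0,0],[0,0,0,0,0,0,0],[0,0,0,0,0,0,0]]

```text
time: 2.4
tool_pos: [486.3, 60.9, 201.2]
tcp_rot: [180.0, 0.0, -0.0]
ft_force: [-0.6, 0.4, 0.4]
finger_gap: 42.9
grip_force: 0.0
```

```bash
python3 - <<'E'
from bench import status, viewer
import cv2,pickle
c=viewer.camera_model("wrist");im=viewer.snapshot("wrist")
pickle.dump(c,open("w2.pkl","wb"));cv2.imwrite("pics/w2.png",im[:,:,::-1]);print(c['xyz'],c['attitude'])
cv2.imwrite("pics/w2c.png",cv2.resize(im[:,:,::-1][20:260,80:480],None,fx=2,fy=2,interpolation=cv2.INTER_CUBIC))
E
```

```text
[556.87130237  60.33757788 367.10549076] [ 1.63460657e+02 -2.80943347e-02 -9.00857572e+01]
```

View pics/w2c.png

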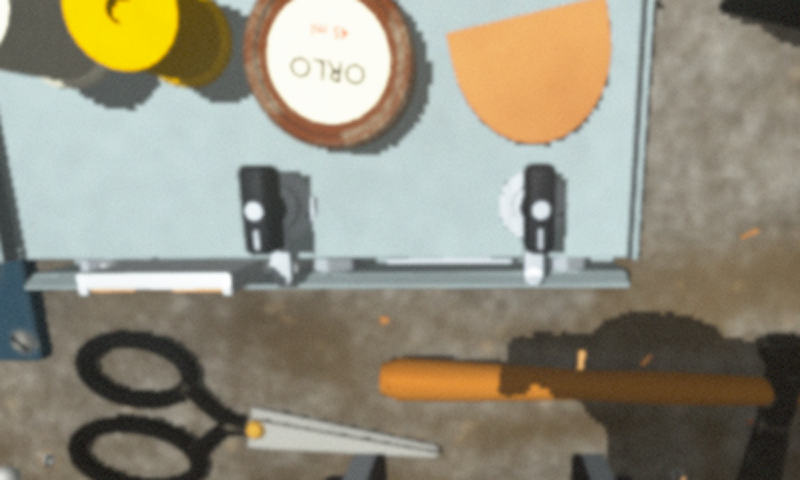

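The crop shows the right knob, with its white dot at crop (540,210), full px (350,125). Its finger lies across the slot at (535,268). The lip runs from (25,290) to (630,287) in the crop, and the strip is visible at (450,260).

```bash
python3 - <<'E'
from h import *; import pickle
c=pickle.load(open("w2.pkl","rb"))
def P(n,x,y,z):print(n,ray(c,80+x/2,20+y/2,z).round(1))
P("knobR",540,209,93);P("wing back",540,165,93);P("wing front",540,250,93);P("knobL",255,209,93)
P("lipR",630,287,53);P("lipL",25,291,53)
P("deckR",625,259,55);P("deckL",30,259,55)
P("deck right side front",636,255,55);P("deck right back",655,0,55)
P("stopL",350,265,50);P("stopR",570,265,50)
P("LHframeL",78,282,102);P("LHframeR",232,282,102)
c=pickle.load(open("w1.pkl","rb"))
for p in [(283,131),(352,134)]:print("sh",ray(c,*p,88).round(1))
for p in [(274,131),(354,135)]:print("plate",ray(c,*p,44).round(1))
E
```

```text
knobR [540.7  35.2  93. ]
wing back [557.7  35.6  93. ]
wing front [524.3  34.8  93. ]
knobL [540.9 150.1  93. ]
lipR [501.9 -12.4  53. ]
lipL [500.4 277.   53. ]
deckR [515.5  -8.7  55. ]
deckL [515.9 270.3  55. ]
deck right side front [517.4 -13.8  55. ]
deck right back [624.5 -14.7  55. ]
stopL [512.2 121.4  50. ]
stopR [512.   16.3  50. ]
LHframeL [512.9 221.2 102. ]
LHframeR [512.8 159.2 102. ]
sh [ 469.5 -219.1   88. ]
sh [ 466.5 -290.4   88. ]
plate [ 466.1 -204.    44. ]
plate [ 461.6 -297.1   44. ]
```

arm_command:
  targets:
    - [[0.0275,-0.013,-0.02,0,0,0,-0.1],[0.0275,-0.013,-0.03,0,0,0,-0.1],[0,0,-0.035,0,0,0,-0.1],[0,0,-0.025,0,0,0,-0.1],[0,0,-0.018,0,0,0,-0.1],[0,0,0,0,0,0,-0.1],[0,0,0,0,0,0,-0.1]]
  force: 50

```text
time: 3.32
tool_pos: [542.4, 35.7, 74.8]
tcp_rot: [180.0, -0.1, 0.0]
ft_force: [0.5, -0.8, 0.5]
finger_gap: 38.5
grip_force: 0.0
```

arm_command:
  targets:
    - [[-0.0015,-0.0005,-0.002,0,0,0,-1],[0,0,0,0,0,0,-1],[0,0,0,0,0,0,-1],[0,0,0,0,0,0,-1],[0,0,0,0,0,0,-1]]
  force: 50

```text
time: 3.95
tool_pos: [540.0, 35.7, 71.4]
tcp_rot: [180.0, -0.0, 0.1]
ft_force: [-0.3, -0.1, 0.7]
finger_gap: -0.1
grip_force: 0.0
```

The fingers shut on nothing, so I'll look.

```bash
python3 - <<'E'
from bench import status, viewer
import cv2,pickle,numpy as np
from h import *
c=viewer.camera_model("wrist");im=viewer.snapshot("wrist")
s=status.sense();print(s['tool_pos'],s['finger_gap'],s['ft_force'])
print(proj(c,s['tool_pos']),proj(c,[540.7,35.2,93]),proj(viewer.camera_model("scene"),[540.7,35.2,93]))
a=viewer.snapshot("scene")
cv2.imwrite("pics/k1.png",np.vstack([im[:,:,::-1][:300], cv2.resize(a[180:290,170:330,::-1],(436,300),interpolation=cv2.INTER_CUBIC).copy() if 0 else cv2.copyMakeBorder(cv2.resize(a[180:290,170:330,::-1],(436,300),interpolation=cv2.INTER_CUBIC),0,0,0,204,0)]))
E
```

```text
[539.94237054  35.7063162   71.37885863] 0.019952701591755394 [-0.24094994 -0.55969173  0.76722927]
[[318.12961326 239.8282488 ]] [[319.06844455 256.15936266]] [[301.99801615 227.24951795]]
```

View pics/k1.png

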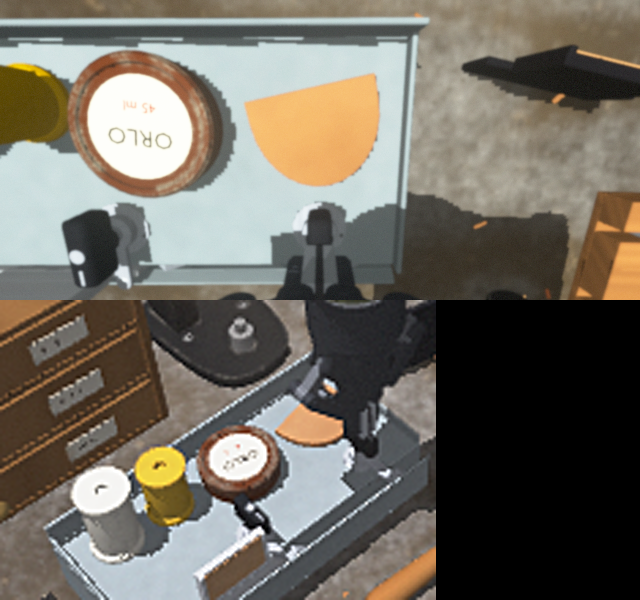

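```bash
python3 - <<'E'
import cv2,numpy as np
a=cv2.imread("pics/k1.png")
w=a[180:300,240:400].astype(float); s=a[300:520,250:436].astype(float)
g=lambda q:(255*(q/255)**0.4).astype(np.uint8)
w=cv2.resize(g(w),(640,480),interpolation=cv2.INTER_CUBIC)
cv2.imwrite("pics/k1c.png",w)
E
```

```text
(no output)
```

View pics/k1c.png

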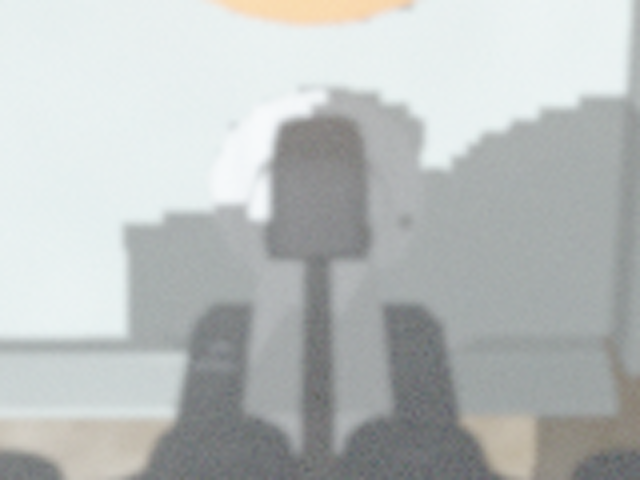

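```bash
python3 - <<'E'
from bench import status, viewer
from h import *
c=viewer.camera_model("wrist"); s=viewer.camera_model("scene"); print(c['xyz'],c['attitude'])
for n,X in dict(tcp=[540,35.7,71.4],tipback=[551,35.7,71.4],padback93=[551,35.7,93],padback110=[551,35.7,110],wingBack=[558.7,35.2,93],wingBackLow=[558.7,35.2,71],wingC=[540.7,35.2,93],LC=[540.9,150.1,93],collarBack=[550.7,35.2,64],LwingBack=[558.7,150.1,93],deckfrontR=[515.5,-10,55]).items(): print(n,proj(c,X).round(0),proj(s,X).round(0))
E
```

```text
[610.40951267  35.15505283 237.39828789] [ 1.63502196e+02  1.14823773e-02 -9.00310650e+01]
tcp [[318. 240.]] [[302. 233.]]
tipback [[318. 221.]] [[299. 231.]]
padback93 [[318. 236.]] [[299. 225.]]
padback110 [[318. 252.]] [[299. 220.]]
wingBack [[319. 221.]] [[297. 223.]]
wingBackLow [[319. 206.]] [[297. 229.]]
wingC [[319. 256.]] [[302. 227.]]
LC [[ 78. 256.]] [[262. 256.]]
collarBack [[319. 217.]] [[300. 233.]]
LwingBack [[ 70. 221.]] [[257. 251.]]
deckfrontR [[393. 266.]] [[324. 233.]]
```

Geometry check: the shut fingertips look 25–30 mm higher than the TCP the state reports, so they probably closed above the wing. I'll probe downward gently with them shut, touching the knob's top.

arm_command:
  targets:
    - [[0,0,-0.002,0,0,0,-1],[0,0,-0.002,0,0,0,-1]]

```text
time: 4.3
tool_pos: [540.2, 35.7, 67.6]
tcp_rot: [180.0, -0.0, 0.0]
ft_force: [-2.2, -0.0, 3.9]
finger_gap: -0.1
grip_force: 2.3
```

arm_command:
  targets:
    - [[0,0,-0.002,0,0,0,-1],[0,0,-0.002,0,0,0,-1]]

```text
time: 4.55
tool_pos: [540.2, 35.7, 64.0]
tcp_rot: [180.0, -0.0, 0.0]
ft_force: [-3.0, -0.7, 7.7]
finger_gap: -0.2
grip_force: 4.0
```

Contact came at TCP z ≈ 68 while the knob top is at 93, so the real fingertips are about 25 mm behind the reported TCP. From here I'll use tip = TCP + 25. I'll raise, open and go deeper.

arm_command:
  targets:
    - [[0,0,0.025,0,0,0,-1],[0,0,0.005,0,0,0,-0.3],[0,0,0,0,0,0,-0.3],[0,0,0,0,0,0,-0.3],[0,0,-0.02,0,0,0,-0.3],[0,0,-0.012,0,0,0,-0.3],[0,0,-0.006,0,0,0,-0.3],[0,0,0,0,0,0,-0.3]]
  force: 50

```text
time: 5.55
tool_pos: [539.4, 35.7, 54.8]
tcp_rot: [180.0, 0.1, 0.0]
ft_force: [0.3, -0.5, 0.6]
finger_gap: 29.7
grip_force: 0.0
```

arm_command:
  targets:
    - [[0.001,-0.0005,-0.005,0,0,0,-0.3],[0,0,0,0,0,0,-1],[0,0,0,0,0,0,-1],[0,0,0,0,0,0,-1],[0,0,0,0,0,0,-1]]
  force: 50

```text
time: 6.18
tool_pos: [541.1, 35.5, 50.6]
tcp_rot: [-180.0, -0.0, 0.1]
ft_force: [-0.5, 3.6, 0.8]
finger_gap: 10.9
grip_force: 51.5
```

The wing is gripped. Now pressing.

arm_command:
  targets:
    - [[0,0,-0.0025,0,0,0,-1],[0,0,-0.0025,0,0,0,-1],[0,0,-0.002,0,0,0,-1],[0,0,0,0,0,0,-1]]

```text
time: 6.68
tool_pos: [541.2, 35.5, 44.5]
tcp_rot: [-180.0, -0.0, 0.1]
ft_force: [-6.8, 3.1, 11.3]
finger_gap: 10.6
grip_force: 53.1
```

arm_command:
  targets:
    - [[0,0,0,0,0,0.15,-1],[0,0,0,0,0,0.15,-1],[0,0,0,0,0,0.15,-1],[0,0,0,0,0,0.15,-1],[0,0,0,0,0,0.15,-1],[0,0,0,0,0,0.15,-1],[0,0,0,0,0,0.15,-1],[0,0,0,0,0,0.15,-1],[0,0,0,0,0,0.05,-1],[0,0,0,0,0,0,-1]]

```text
time: 7.92
tool_pos: [542.1, 34.4, 44.7]
tcp_rot: [179.8, 0.0, 71.7]
ft_force: [-1.5, 0.6, 9.5]
finger_gap: 11.0
grip_force: 52.6
```

```bash
python3 -c "
from bench import status
s=status.sense();print(s['tool_pos'],s['tcp_rot'],s['ft_force'],s['wrist_torque'],s['finger_gap'])"
```

```text
[542.14075     34.3662547   44.65021842] [1.79849045e+02 2.21229570e-02 7.16951854e+01] [-1.50649326  0.60845089  9.48277119] [-0.10682876  0.32408212  0.02672152] 10.983939414019957
```

At 71.7° it is at the stop. I'll let it rise, then release.

arm_command:
  targets:
    - [[0,0,0.003,0,0,0,-1],[0,0,0.003,0,0,0,-1],[0,0,0.001,0,0,0,-1],[0,0,0,0,0,0,-0.3],[0,0,0,0,0,0,-0.3],[0,0,0,0,0,0,-0.3],[0,0,0.03,0,0,0,-0.3],[0,0,0.055,0,0,0,-0.3],[0,0,0.05,0,0,0,-0.3],[-0.05,0,0.01,0,0,0,-0.3]]

```text
time: 9.18
tool_pos: [494.4, 35.0, 200.1]
tcp_rot: [179.6, -0.1, 71.7]
ft_force: [-0.7, -0.3, 0.5]
finger_gap: 29.8
grip_force: 0.0
```

arm_command:
  targets:
    - [[-0.03,0,0,0,0,0,-0.3],[0,0,0,0,0,0,-0.3],[0,0,0,0,0,0,-0.3]]

```text
time: 9.55
tool_pos: [461.4, 35.2, 195.5]
tcp_rot: [180.0, -0.0, 71.7]
ft_force: [-0.2, -0.7, 0.1]
finger_gap: 29.7
grip_force: 0.0
```

```bash
python3 - <<'E'
from bench import status, viewer
import cv2,pickle
from h import *
c=viewer.camera_model("wrist");im=viewer.snapshot("wrist")
pickle.dump(c,open("w3.pkl","wb"));cv2.imwrite("pics/w3.png",im[:,:,::-1]);s=status.sense();print(s['tool_pos'],s['tcp_rot'],s['joint_pos'])
p=proj(c,[[541,35,93],[512.7,74.5,53]]);print(p)
E
```

```text
[461.47928116  35.16665513 195.37822474] [ 1.79985628e+02 -5.48042952e-03  7.16639560e+01] [-1.99472076e+00 -1.39955779e+01  1.07171502e+02  1.21726273e-03
  8.68087424e+01  1.63412564e+01]
[[413.43890024 162.89523581]
 [360.59528012 124.19880843]]
```

View pics/w3.png

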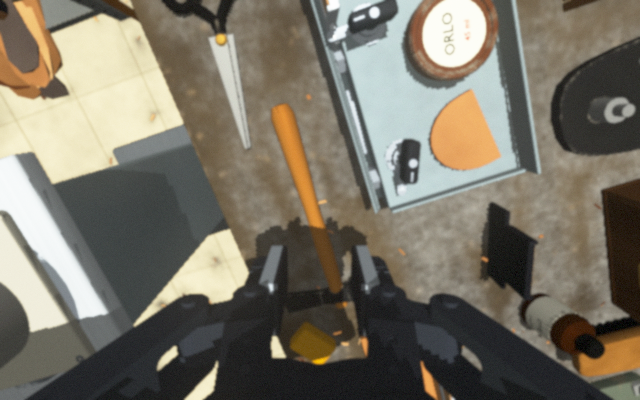

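The knob's wing is turned and its dot is at (412,162). The up-height projection gives (413,163), so it is up. The slot is clear. On to the holder.

arm_command:
  targets:
    - [[0.001,-0.053,0,0,0,0.05,-0.3],[0.001,-0.053,0,0,0,0.05,-0.3],[0.001,-0.053,0,0,0,0.05,-0.3],[0.001,-0.053,0,0,0,0.05,-0.3],[0.001,-0.053,0,0,0,0.05,-0.3],[0.002,-0.053,0,0,0,0.04,-0.3],[0,0,0,0,0,0,-0.3],[0,0,0,0,0,0,-0.3]]

```text
time: 10.6
tool_pos: [468.0, -282.8, 194.6]
tcp_rot: [-179.9, -0.1, 88.2]
ft_force: [-0.4, 1.0, -0.3]
finger_gap: 30.1
grip_force: 0.0
```

```bash
python3 - <<'E'
from bench import status, viewer
import cv2,pickle
from h import *
c=viewer.camera_model("wrist");im=viewer.snapshot("wrist")
pickle.dump(c,open("w4.pkl","wb"));cv2.imwrite("pics/w4.png",im[:,:,::-1]);s=status.sense();print(s['tool_pos'],s['tcp_rot'],s['joint_pos'])
p=proj(c,[468,-253,88])[0].astype(int);print(p)
x0=max(0,min(440,p[0]-100));y0=max(0,min(250,p[1]-75));print(x0,y0)
cv2.imwrite("pics/w4c.png",cv2.resize(im[y0:y0+150,x0:x0+200,::-1],None,fx=4,fy=4,interpolation=cv2.INTER_CUBIC))
E
```

```text
[ 468.1613105  -282.18117718  194.85038322] [-1.79961190e+02 -5.60415353e-02  8.82822794e+01] [-3.64707879e+01 -3.79620895e-01  9.47552213e+01  2.39890928e-02
  8.56882331e+01 -3.47549032e+01]
[320 156]
220 81
```

View pics/w4c.png

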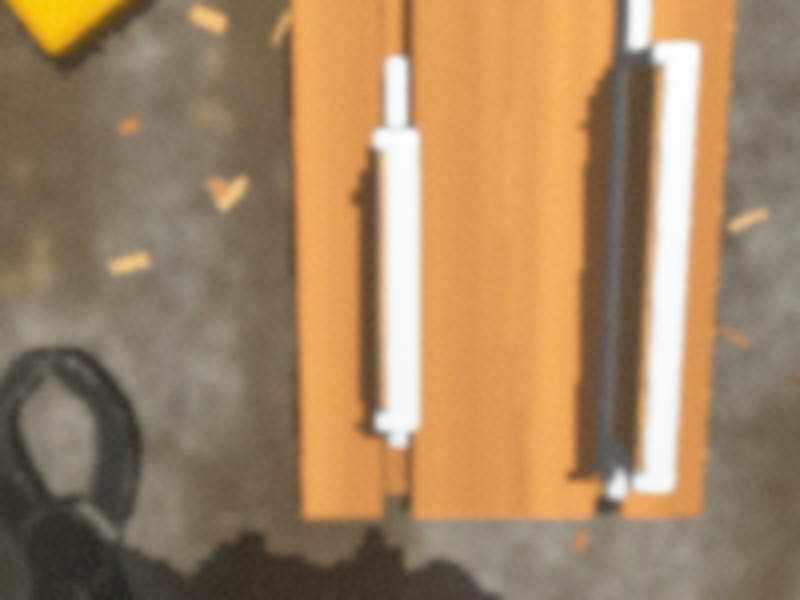

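The enlarged crop shows the short silver holder: frame from (397,128) to (397,432) in the crop, card on its left (-x) face. The long one is on the right.

```bash
python3 - <<'E'
from h import *; import pickle
c=pickle.load(open("w4.pkl","rb"))
for n,x,y,z in [("fL",397,128,88),("fR",397,432,88),("fbackL",420,128,88),("fbackR",420,432,88),("pL",398,56,44),("pR",397,447,44),("blkL",412,0,30),("blkR",411,500,30),("edge",293,0,30),("edge",302,518,30),("long",682,44,88),("long",657,492,88)]: print(n,ray(c,220+x/4,81+y/4,z).round(1))
E
```

```text
fL [ 468.4 -218.    88. ]
fR [ 466.4 -280.2   88. ]
fbackL [ 473.  -218.1   88. ]
fbackR [ 471.3 -280.3   88. ]
pL [ 469.1 -203.2   44. ]
pR [ 465.9 -295.1   44. ]
blkL [ 472.8 -190.4   30. ]
blkR [ 469.  -313.2   30. ]
edge [ 444.9 -189.5   30. ]
edge [ 440.3 -317.2   30. ]
long [ 524.6 -203.9   88. ]
long [ 521.8 -295.3   88. ]
```

arm_command:
  targets:
    - [[-0.001,0.033,-0.03,0,0,0,-0.3],[0,0,-0.05,0,0,0,-0.3],[0,0,-0.045,0,0,0,-0.3],[0,0,-0.025,0,0,0,-0.3],[0,0,-0.013,0,0,0,-0.3],[0,0,0,0,0,0,-0.3],[0,0,0,0,0,0,-0.3]]
  force: 70

```text
time: 11.52
tool_pos: [468.1, -250.2, 34.0]
tcp_rot: [179.9, 0.1, 88.3]
ft_force: [-0.6, -0.1, 0.4]
finger_gap: 29.8
grip_force: 0.0
```

arm_command:
  targets:
    - [[-0.0005,0.001,-0.004,0,0,0,-0.3],[0,0,0,0,0,0,-0.3],[0,0,0,0,0,0,-1],[0,0,0,0,0,0,-1],[0,0,0,0,0,0,-1],[0,0,0,0,0,0,-1]]
  force: 70

```text
time: 12.28
tool_pos: [467.2, -249.1, 28.9]
tcp_rot: [179.9, 0.0, 88.3]
ft_force: [4.6, -0.4, 1.4]
finger_gap: 8.2
grip_force: 69.8
```

arm_command:
  targets:
    - [[0,0,0.01,0,0,0,-1],[0,0,0.02,0,0,0,-1],[0,0,0.03,0,0,0,-1],[0,0,0.04,0,0,0,-1],[0,0,0.02,0,0,0,-1],[0,0,0,0,0,0,-1]]

```text
time: 13.02
tool_pos: [466.9, -249.4, 149.8]
tcp_rot: [179.9, 0.1, 88.3]
ft_force: [-0.1, -0.6, -0.6]
finger_gap: 7.9
grip_force: 69.9
```

arm_command:
  targets:
    - [[0.006,0.045,0,0,0,0,-1],[0.006,0.045,0,0,0,0.006,-1],[0.006,0.045,0,0,0,0.006,-1],[0.006,0.045,0,0,0,0.006,-1],[0.006,0.045,0,0,0,0.006,-1],[0.006,0.045,0,0,0,0.006,-1],[0.006,0.043,0,0,0,0,-1],[0.003,0.01,0,0,0,0,-1],[0,0,0,0,0,0,-1],[0,0,0,0,0,0,-1]]

```text
time: 14.28
tool_pos: [511.0, 73.0, 147.6]
tcp_rot: [-179.9, 0.0, 89.9]
ft_force: [0.6, 0.0, -0.7]
finger_gap: 8.5
grip_force: 69.9
```

```bash
python3 - <<'E'
from bench import status, viewer
import cv2,pickle
from h import *
c=viewer.camera_model("wrist");im=viewer.snapshot("wrist")
pickle.dump(c,open("w5.pkl","wb"));cv2.imwrite("pics/w5.png",im[:,:,::-1]);s=status.sense();print(s['tool_pos'],s['tcp_rot'],s['joint_pos'],s['finger_gap'],s['ft_force'])
b=viewer.snapshot("scene")
o=np.zeros((600,800,3),np.uint8);o[:400,:640]=im[:,:,::-1];o[400:,:360]=cv2.resize(b[180:280,170:350,::-1],(360,200))
cv2.imwrite("pics/w5v.png",o)
t=s['tool_pos'];print(proj(c,[t+[0,31,59],t+[0,-31,59],t+[0,46,15],t+[0,-46,15]]).round(0))
E
```

```text
[511.09788297  72.91181938 147.87332983] [-1.79944667e+02  2.62401053e-02  8.99174564e+01] [ 2.44534726e+00 -3.43533689e+00  1.02707745e+02 -2.40849463e-02
  8.07840297e+01  2.53177258e+00] 8.20933075750645 [-0.29732271  0.12305712 -0.44048006]
[[324. 227.]
 [324. 374.]
 [323. 162.]
 [323. 333.]]
```

View pics/w5v.png

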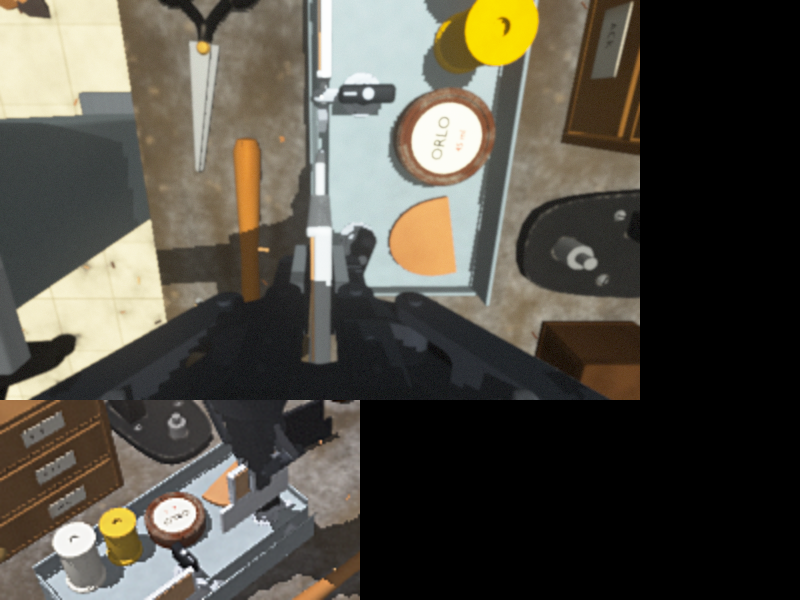

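Wrist view: the holder is held upright, frame top end at (321,229), card to the left (front). It is above the slot, with the left locked holder's frame at (324,60). I'll compare the x positions in the same picture.

```bash
python3 - <<'E'
from h import *; import pickle,cv2
c=pickle.load(open("w5.pkl","rb")); g=cv2.imread("pics/w5.png")
for r in (20,45,65,130,150,165,180,215,232,240,250): print(r,g[r,300:345].mean(1).astype(int).tolist() if 0 else ' '.join(f'{v:3d}' for v in g[r,302:342].mean(1).astype(int)))
print("held",ray(c,321,229,206.9),"left",ray(c,324,60,102),ray(c,324,75,102), ray(c,321,165,29))
E
```

```text
20  92  75  64  60  68  94 126 136 119  97  85  86  85  88  98 121 137 144 168 223 248 253 253 253 253 253 253 253 249 236 218 215 214 217 215 216 216 218 218 218
45  73  64  60  58  63  83 128 162 162 134 103  86  87  86  94 116 145 182 205 233 249 253 253 253 253 253 253 253 249 233 217 215 218 218 216 219 220 219 219 218
65 106 103  84  68  68  71 108 151 166 146 109  85  85  83  93 113 147 180 201 232 248 253 253 253 253 253 253 252 248 231 214 217 219 219 218 219 220 219 219 219
130 128 129 118 100  77  67  79 115 152 166 158 148 148 147 150 160 163 157 157 155 156 156 149 134 109 103 130 175 205 215 218 217 216 215 217 217 217 215 216 214
150 127 123 115  99  78  64  71 104 148 167 163 152 145 145 145 145 135 137 149 169 169 146 115  94  94  99 131 173 202 213 213 215 216 215 216 215 215 216 216 215
165 133 131 121  99  77  68  69  73  86 101 124 138 153 192 225 240 245 246 247 247 244 234 204 154 111 105 136 177 204 213 212 214 214 212 212 213 211 212 211 211
180  62  61  62  62  63  60  63  74 109 148 163 152 155 193 226 241 246 248 249 249 246 233 202 150 109 112 144 186 205
[... 174 characters left out ...]
11 212 214 213 213 213 213 212 213
232  61  64  68  93 141 194 229 241 246 245 245 245 246 248 248 249 249 249 250 250 250 250 250 250 250 250 249 246 235 201 147 124 141 163 168 171 169 167 177 208
240  63  63  63  64  63  68  72  90 134 178 195 195 206 226 239 243 244 243 244 244 244 244 244 244 243 244 243 239 225 186 132 101  95  95  94  98  95  93  91  86
250 123 125 122 105  80  62  50  71 117 167 186 190 203 225 237 244 244 244 245 244 245 245 245 244 244 243 242 239 225 184 138 122 123 125 125 128 126 125 127 127
held [509.96252574 103.36717457 206.9       ] left [512.22898236 169.47006271 102.        ] [512.2454033  161.16994039 102.        ] [510.72820102  93.79810726  29.        ]
```

```bash
python3 - <<'E'
from h import *; import pickle
c=pickle.load(open("w5.pkl","rb"))
print("held back edge",ray(c,331.3,240,206.9),"left back edge",ray(c,331.3,65,102),"held end",ray(c,319,228.5,206.9),"strip",ray(c,314.3,165,29),ray(c,325,165,29),"lip in/deck",ray(c,312,150,53),ray(c,328.3,150,55))
for r in(0,):pass
E
```

```text
held back edge [513.53981929  99.27498153 206.9       ] left back edge [516.56416276 166.71461172 102.        ] held end [509.27482344 103.55215223 206.9       ] strip [504.92025164  93.81006418  29.        ] [514.19546097  93.79096915  29.        ] lip in/deck [503.58139968 109.96906049  53.        ] [516.30111997 110.2084092   55.        ]
```

Every camera x reads about 1.5–1.9 mm low: the knob contact, the block grip and the held holder all agree. So the slot is at TCP x ≈ 514.1 and y ≈ 75.

arm_command:
  targets:
    - [[0.003,0.002,-0.01,0,0,0,-1],[0,0,-0.025,0,0,0,-1],[0,0,-0.02,0,0,0,-1],[0,0,-0.01,0,0,0,-1],[0,0,0,0,0,0,-1],[0,0,0,0,0,0,-1]]

```text
time: 15.12
tool_pos: [515.1, 76.2, 84.2]
tcp_rot: [179.9, -0.0, 90.0]
ft_force: [0.2, -0.2, -1.0]
finger_gap: 8.2
grip_force: 69.9
```

arm_command:
  targets:
    - [[-0.001,-0.0012,-0.004,0,0,0,-1],[0,0,-0.004,0,0,0,-1],[0,0,-0.004,0,0,0,-1],[0,0,-0.004,0,0,0,-1],[0,0,0,0,0,0,-1]]

```text
time: 15.75
tool_pos: [513.0, 75.0, 66.8]
tcp_rot: [-179.9, 0.0, 90.0]
ft_force: [-0.1, 0.1, -0.7]
finger_gap: 8.2
grip_force: 69.9
```

arm_command:
  targets:
    - [[0.0005,0,-0.003,0,0,0,-1],[0,0,-0.003,0,0,0,-1],[0,0,-0.003,0,0,0,-1],[0,0,-0.003,0,0,0,-1],[0,0,0,0,0,0,-1]]

```text
time: 16.38
tool_pos: [513.6, 75.0, 55.0]
tcp_rot: [-180.0, 0.0, 90.0]
ft_force: [-0.1, 0.2, -0.5]
finger_gap: 8.1
grip_force: 69.9
```

Inside the slot with no side force. Next, down onto the strip.

arm_command:
  targets:
    - [[0,0,-0.003,0,0,0,-1],[0,0,-0.003,0,0,0,-1],[0,0,-0.002,0,0,0,-1],[0,0,0,0,0,0,-1]]

```text
time: 16.88
tool_pos: [514.1, 75.0, 47.7]
tcp_rot: [180.0, 0.0, 90.0]
ft_force: [-1.3, 0.5, 3.0]
finger_gap: 8.3
grip_force: 70.5
```

arm_command:
  targets:
    - [[0,0,-0.002,0,0,0,-1],[0,0,-0.002,0,0,0,-1],[0,0,0,0,0,0,-1]]

```text
time: 17.25
tool_pos: [514.2, 75.0, 43.8]
tcp_rot: [180.0, -0.0, 90.0]
ft_force: [-1.9, -0.2, 7.6]
finger_gap: 8.3
grip_force: 71.1
```

arm_command:
  targets:
    - [[0,0,-0.001,0,0,0,-1],[0,0,-0.001,0,0,0,-1],[0,0,0,0,0,0,-1]]

```text
time: 17.62
tool_pos: [514.4, 75.0, 42.6]
tcp_rot: [180.0, 0.0, 90.0]
ft_force: [-4.4, 0.3, 13.3]
finger_gap: 7.8
grip_force: 72.1
```

arm_command:
  targets:
    - [[0,0,-0.001,0,0,0,-1],[0,0,0,0,0,0,-1],[0,0,0,0,0,0,-1]]

```text
time: 18.0
tool_pos: [514.6, 75.0, 42.6]
tcp_rot: [179.9, 0.0, 90.0]
ft_force: [-8.6, -1.4, 21.3]
finger_gap: 8.0
grip_force: 73.3
```

The TCP has stopped at z 42.6, against 42.9 predicted for home, and the force is rising steeply to 21 N, so the holder is on the hard stop. It is still gripped, so I'll hand in.

```bash
python3 -c "
from bench import status,job
s=status.sense();print(s['tool_pos'],s['ft_force'],s['finger_gap'],s['grip_force'])
print(job.hand_in())"
```

```text
[514.62008849  75.0283964   42.55567161] [-8.63530449 -1.43819897 21.32414446] 7.96747457074115 73.28823208808899
the job is handed in; nothing more can be done
None
```

The keeper is turned fully open and sprung back up, and the short holder is in the right-hand bay, card side to the front, still gripped and pressed on the hard stop with about 21 N; I handed the job in at 18 s, with home judged from height and force because my ten pictures were used up.

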